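# Clip the green soap brush back on its colour-coded rail

## Task

Take the green-handled dusting brush from its wooden rest and snap it down into the pair of spring clips on the green block of the clip rail, pushed fully home with the middle of its handle between the two clips, then let go of it. Leave the blue brush on its rest and the yellow brush in its clips where they are.

Things in the scene. Friction and masses are not known exactly. Their poses are not given: they have to be found in the camera images.
- green_brush: Round brush: green handle 20 mm dia x 150 mm, steel ferrule 24 x 30 mm, pale bristles 32 x 47 mm; about 70 g. Origin: middle of the handle, on its axis; x along the handle to the bristles. Lies level on a wooden rest, axis 45 mm over the table, x away from the robot. The rest's 12 mm wide supports are 50 mm either side of the origin, no higher than the axis; 37 mm free below it between them.
- green_seat (a point): Axis of a fully seated handle, midway between the green block's two clips, 60 mm over the table; x along the handle (brush may point either way), z up. Clips: 12 mm wide, 45 mm either side along x; sprung jaws open upward, lips 37 mm apart 28 mm above this point, throat 15 mm wide 8 mm above it. Press a level handle straight down, about 10 N, until it stops here. 40 mm free below, between clips.
- blue_brush: Same brush with a blue handle, same origin and axes, on the other wooden rest, at least 130 mm to one side of the green one. It stays there. Rests: fixed, base 140 x 70 x 8 mm.
- yellow_brush: Same brush with a yellow handle, same origin and axes, already in the yellow block's clips on the same rail. It stays there. Rail: fixed aluminium plate 170 x 340 x 10 mm with a green, a blue and a yellow block (140 x 56 x 10 mm) 110 mm apart in any order, each with two steel clips; the blue block's are empty.
There are look-alikes about, which are no part of the job. Of the things that look like the green_brush, the larger one is meant.

How it is judged:
By the outcome, as a careful person would: the job done as asked, in the order asked, and still so for the second after the job is handed in, with the robot touching nothing.
It also fails if it takes over 45 s, if anything falls off the work surface, if the arm or the gripper's body presses on something with over 40 N, if the wrist force passes 120 N, or if a joint passes its speed limit or range.

## Robot

A 6-joint arm with a two-finger parallel gripper is mounted at the origin on the work surface. World frame = base frame: x ahead of the robot, y to its left, z up, the work surface at z = 0. Lengths are in m, angles in rad, forces in N, time in s.
With the tool pointing down it reaches from about 0.25 to 0.8 m from the base axis. Payload 3.9 kg.
Tool frame: the origin (TCP) lies between the finger pads; the fingertips stand 19 mm ahead of it and the grasp point (between the pads) is the TCP; y points along the fingers, z is the direction in which the jaws open and shut, and the axes are right-handed (so a half turn about y gives the same grasp; the last joint's range is limited). The gripper opens to 85 mm and grips with 20 to 120 N. Pads are 22 mm wide; open, the fingers measure 114 mm over their backs; the gripper's body (76 mm by 85 mm) begins 54 mm behind the grasp point. The pads swing forward as they close: fully open they stand 13 mm farther back than shut.
Start: joints at [-1.318, 0.26, -0.138, 1.173, 0, 1.571], TCP at [0.131, -0.508, 0.23] pointing down, gripper open.
Joint ranges: [-2.78, 2.78], [-0.83, 1.72], [-1.28, 1.37], [-1.9, 2.12], [-1.57, 1.48], [-3.14, 3.14]. Speed limits (rad/s): [2.57, 2.57, 3.14, 3.14, 3.14, 3.14].

## Interface

Orientations are given as a unit quaternion [w, x, y, z].
In Python, from cell import bot gives the robot as it stands. The module is installed in compiled form; this text tells all that it offers.
- The arm moves only by the tool jog_arm, never from a script. Its argument "increments" is a list of rows, each a list of 5 numbers: the opening in per cent of the stroke, from 0 (shut) to 100 (fully open), then the shift along the tool's x, y, z in mm, then the turn about the tool's y in rad. In form: [[grip, dx, dy, dz, turn], ...]. A call has 1 to 5 rows; each row is the pose to reach, as a shift and turn from the pose commanded when the call began, along the tool's axes at that moment; what a row does not reach only later rows make up. A row lasts 1/12 s, in which the tool goes at most 41.7 mm and 7.16 degrees, less where a joint would pass 70% of its speed; a pose out of reach is approached as far as the arm can. A call with a gripper value outside its range is refused whole. The fingers move at their own pace and stop on an object; "squeeze" is the grip in N (left out, the last holds). Time passes only in rows, so rows that repeat a pose let the fingers close. It gives the time, the measured TCP pose, the force and the opening at its end, in the units of the state.
- bot.read_state(): the state, without advancing time (a new reading comes with each control period).
- bot.grab_frame(name): name is "scene" or "side" or "wrist"; returns the picture (420x560x3 uint8, red, green, blue); there is no depth.
- bot.calibration(name): a dict with "fx", "fy", "cx", "cy" (pixels), "rvec" (rotation vector, rad) and "tvec" (3), from world to camera coordinates, as OpenCV has them; the wrist camera has in their place "mount" (4x4, takes a point from camera to tool coordinates, whose origin is the TCP and whose axes are the tool frame's). Camera axes: x right, y down, z forward; pixel columns grow to the right and rows downward; lengths in m; the calibration is good to about 2 mm. A picture is of the moment at which its call begins: read the wrist's pose just before it. calibration takes no time and is no camera call.
- bot.close_job(): hands the job in, once; it reports no verdict.
The state is a dict: "t": time; "q": joint angles; "qd": joint speeds; "effort": joint torques, N m; "tcp_pos": TCP position; "tcp_rot": TCP orientation; "force": force on the tool from outside, world axes, zero at the start; "wrist_torque": the same for the moment, N m; "grip_width": finger opening in m.
Only numpy, scipy, OpenCV 4.12 (cv2) and the standard library are available. Lean on these libraries where they do the work, as an engineer would, in place of code of your own. Each camera call takes 0.05 s, during which the arm holds its last target.

## Working session

There is one attempt and no reset: what is moved stays moved. The work goes in short steps, Python scripts to look and compute and a tool call to move; the robot and the scene stay as the last step left them, time stands still between calls to the robot, and variables do not carry over. Pictures are saved under pics/ and viewed, and the job is handed in when it is done.

Besides the shell and the picture viewer there is one more tool, called after "Request:" in YAML: its name, and indented under it one key for each argument. jog_arm: Moves the arm, as the interface text tells. Its arguments: {"type":"object","properties":{"increments":{"type":"array"},"squeeze":{"type":"number"}},"required":["increments"]}

```bash
mkdir -p pics
python3 - <<'E'
from cell import bot
import cv2
s=bot.read_state(); print(s)
for n in ["scene","side","wrist"]:
    print(n,bot.calibration(n))
    cv2.imwrite(f"pics/{n}0.png",bot.grab_frame(n)[:,:,::-1])
E
```

```text
{'t': 0.0, 'q': array([-1.31800489e+00,  2.60664773e-01, -1.39383729e-01,  1.17269027e+00,
        1.54791548e-06,  1.57080814e+00]), 'qd': array([-0.00020032, -0.00090151,  0.00210997,  0.00213437,  0.00142094,
        0.00090194]), 'effort': array([ 9.50864269e-04, -4.05680823e+01,  2.53922045e+01,  1.87834381e-02,
        1.25992256e-04, -1.32474916e-06]), 'tcp_pos': array([ 0.13113541, -0.50765011,  0.22946944]), 'tcp_rot': array([ 0.08904727, -0.08921933,  0.70214752, -0.70078482]), 'force': array([-0.5951372 , -1.4104263 ,  0.01706087]), 'wrist_torque': array([-0.01035942, -0.02822039, -0.06060368]), 'grip_width': 0.08535775363770494}
scene {'fx': 493.0920387568569, 'fy': 493.0920387568569, 'cx': 277.84328205392546, 'cy': 195.25734912733228, 'rvec': array([ 1.43610869,  1.77600132, -0.99825561]), 'tvec': array([ 0.04591334, -0.12513529,  1.6259028 ])}
side {'fx': 411.65824226994323, 'fy': 411.65824226994323, 'cx': 278.90843679667785, 'cy': 210.09664948668922, 'rvec': array([ 0.64578511, -2.75374407,  0.99514355]), 'tvec': array([0.3826691 , 0.14826378, 1.09445947])}
wrist {'fx': 355.2542468775879, 'fy': 355.2542468775879, 'cx': 276.9657077756992, 'cy': 209.1336098045384, 'mount': array([[ 5.84645667e-04,  9.48059741e-01,  3.18091789e-01,
        -8.17044708e-02],
       [-1.92931000e-05, -3.18091832e-01,  9.48059906e-01,
        -1.42515469e-01],
       [ 9.99999829e-01, -5.60416092e-04, -1.67680000e-04,
         3.49974988e-04],
       [ 0.00000000e+00,  0.00000000e+00,  0.00000000e+00,
         1.00000000e+00]])}
```

View pics/scene0.png

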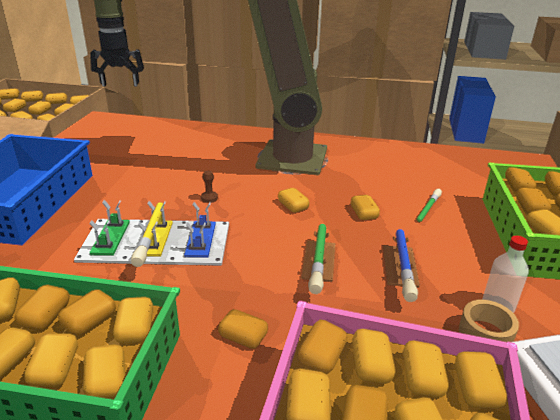

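View pics/side0.png

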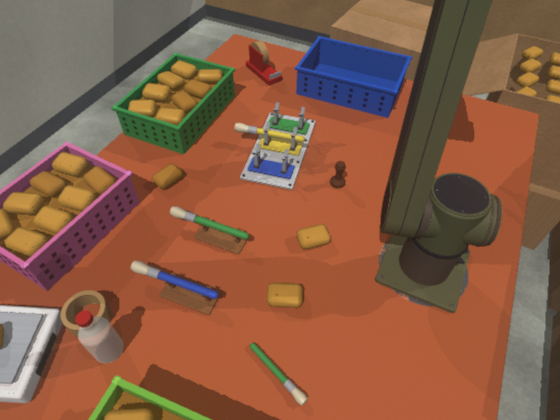

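View pics/wrist0.png

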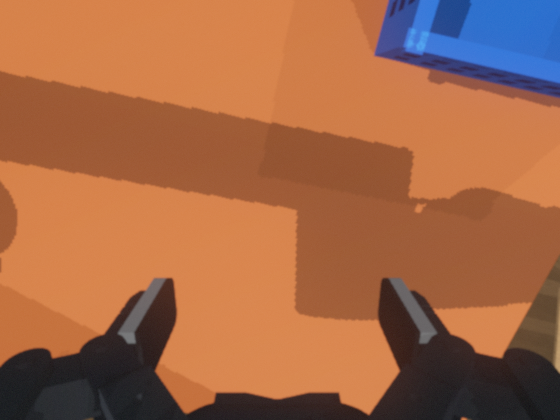

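Scene view: the large green brush has its handle at about (321,228)–(317,268), with bristles ending near (316,290). The small look-alike is at (430,205). The rail's green block is at about (108,237), with yellow in the middle and blue at (200,238). In the side view the green handle is at (195,215)–(245,236) and the green block at (290,125). The wrist camera sees only the table.

```bash
cat > h.py <<'E'
import numpy as np, cv2
from scipy.spatial.transform import Rotation as R
def cam(c,tcp=None,rot=None):
    K=np.array([[c['fx'],0,c['cx']],[0,c['fy'],c['cy']],[0,0,1]])
    if 'mount' in c:
        Rt=R.from_quat(np.roll(rot,-1)).as_matrix(); M=np.array(c['mount'])
        return K,Rt@M[:3,:3],Rt@M[:3,3]+tcp
    Rm=cv2.Rodrigues(c['rvec'])[0]; return K,Rm.T,-Rm.T@c['tvec']
def ray(C,px,z):
    K,A,o=C; px=np.atleast_2d(px).astype(float)
    d=np.c_[px,np.ones(len(px))]@np.linalg.inv(K).T@A.T
    return o+d*((z-o[2])/d[:,2])[:,None]
def proj(C,P):
    K,A,o=C; p=(np.atleast_2d(P)-o)@A@K.T; return p[:,:2]/p[:,2:]
def comps(img,lo,hi,roi,minA=20):
    hsv=cv2.cvtColor(img,cv2.COLOR_RGB2HSV); m=cv2.inRange(hsv,lo,hi)
    k=np.zeros_like(m); x0,y0,x1,y1=roi; k[y0:y1,x0:x1]=m[y0:y1,x0:x1]
    n,l,st,ce=cv2.connectedComponentsWithStats(k)
    return [(st[i],np.argwhere(l==i)[:,::-1]) for i in range(1,n) if st[i][4]>=minA]
E
python3 - <<'E'
from h import *; from cell import bot
G=((45,120,40),(80,255,255)); Y=((22,150,80),(34,255,255)); B=((105,150,40),(130,255,255))
rois={'scene':dict(gh=(300,215,335,285),blk=(75,200,235,270)),'side':dict(gh=(160,195,260,250),blk=(235,95,325,190))}
for n in rois:
    img=cv2.imread(f'pics/{n}0.png')[:,:,::-1].copy(); C=cam(bot.calibration(n))
    print(n,'cam',C[2].round(3))
    for st,p in comps(img,*G,rois[n]['gh']):
        w=ray(C,p,0.045)[:,:2]; m=w.mean(0); u,s,v=np.linalg.svd(w-m,full_matrices=False)
        t=(w-m)@v[0]; print('handle',st,m.round(4),v[0].round(3),t.min().round(4),t.max().round(4), 'mid',(m+v[0]*(t.min()+t.max())/2).round(4))
    for nm,c in (('green',G),('yellow',Y),('blue',B)):
        cs=comps(img,*c,rois[n]['blk'])
        for z in ((0.02,0.06) if nm=='yellow' else (0.02,)):
            for st,p in cs:
                w=ray(C,p,z)[:,:2]; print(nm,z,st,'rect',[np.round(a,4) for a in cv2.minAreaRect(w.astype(np.float32)) ])
            w=ray(C,np.vstack([p for _,p in cs]),z)[:,:2]; print(nm,z,'ALL',[np.round(a,4) for a in cv2.minAreaRect(w.astype(np.float32)) ])
    a=rois[n]['blk']; cv2.imwrite(f'pics/{n}_blk.png',cv2.resize(img[a[1]-10:a[3]+10,a[0]-10:a[2]+10,::-1],None,fx=4,fy=4,interpolation=cv2.INTER_CUBIC))
s=bot.read_state(); print(R.from_quat(np.roll(s['tcp_rot'],-1)).as_matrix().round(3))
E
```

```text
scene cam [1.445 0.237 0.718]
handle [314 224  12  39 299] [0.5167 0.1578] [0.998 0.059] -0.0799 0.0702 mid [0.5118 0.1575]
green 0.02 [110 214   8   9  62] rect [array([ 0.4921, -0.3752]), array([0.0437, 0.0167]), np.float64(33.4758)]
green 0.02 [ 90 220  39  35 472] rect [array([ 0.5674, -0.3461]), array([0.1428, 0.0568]), np.float64(11.2302)]
green 0.02 [ 98 225   9  20  97] rect [array([ 0.5666, -0.3678]), array([0.083 , 0.0179]), np.float64(30.2593)]
green 0.02 ALL [array([ 0.5541, -0.3487]), array([0.1699, 0.0568]), np.float64(11.2302)]
yellow 0.02 [143 203  20  43 301] rect [array([ 0.4883, -0.2642]), array([0.1896, 0.0338]), np.float64(10.8589)]
yellow 0.02 [147 221  25  35 353] rect [array([ 0.5451, -0.2297]), array([0.142 , 0.0379]), np.float64(10.78)]
yellow 0.02 ALL [array([ 0.5048, -0.2482]), array([0.2281, 0.0591]), np.float64(10.8589)]
yellow 0.06 [143 203  20  43 301] rect [array([ 0.5431, -0.2355]), array([0.1788, 0.0318]), np.float64(10.8589)]
yellow 0.06 [147 221  25  35 353] rect [array([ 0.5967, -0.203 ]), array([0.1339, 0.0357]), np.float64(10.78)]
yellow 0.06 A
[... 1921 characters left out ...]
3)]
yellow 0.06 [260 138  30  14 258] rect [array([ 0.5369, -0.1936]), array([0.096 , 0.0536]), np.float64(10.4083)]
yellow 0.06 [289 143  13  12  72] rect [array([ 0.4713, -0.2058]), array([0.0291, 0.0541]), np.float64(11.758)]
yellow 0.06 ALL [array([ 0.5361, -0.2113]), array([0.1584, 0.0883]), np.float64(10.2877)]
blue 0.02 [306  95  19   6  56] rect [array([ 0.5386, -0.5357]), array([0.0677, 0.0313]), np.float64(27.0873)]
blue 0.02 [249 160  45  18 339] rect [array([ 0.5196, -0.131 ]), array([0.1339, 0.0524]), np.float64(10.7886)]
blue 0.02 ALL [array([ 0.5453, -0.3295]), array([0.1352, 0.4596]), np.float64(7.3473)]
[[-0.968 -0.     0.25 ]
 [-0.25   0.002 -0.968]
 [ 0.    -1.    -0.002]]
```

Request:
jog_arm:
  increments:
    - [100,-28,0,-29,-0.1]
    - [100,-56,0,-58,-0.1]

```text
t: 0.32
tcp_pos: [0.1709, -0.4385, 0.2295]
tcp_rot: [0.124, -0.124, 0.696, -0.696]
force: [1.3, 0.7, 0.6]
grip_width: 0.0854
```

Run:
```python
from cell import bot
s=bot.read_state(); print(s['q'].round(3),s['tcp_pos'],s['tcp_rot'])
```

```text
[-1.199  0.168 -0.262  1.142  0.     1.59 ] [ 0.17087872 -0.43846401  0.22949401] [ 0.12400334 -0.12393984  0.69634146 -0.69596743]
```

View pics/scene_blk.png

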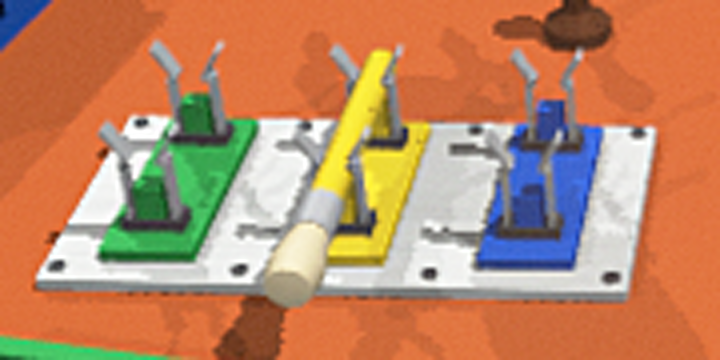

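View pics/side_blk.png

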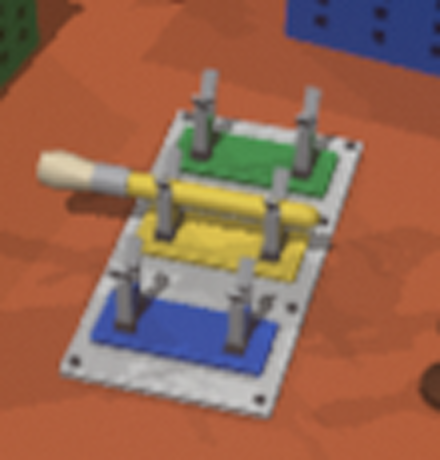

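The crops show the green clips empty. The yellow brush sits in the middle block, pointing about +x.

Request:
jog_arm:
  increments:
    - [100,-30,0,-25,-0.12]
    - [100,-60,0,-50,-0.24]
    - [100,-90,0,-75,-0.36]
    - [100,-120,0,-100,-0.48]
    - [100,-150,0,-125,-0.6]

```text
t: 0.73
tcp_pos: [0.2688, -0.2672, 0.2302]
tcp_rot: [0.326, -0.326, 0.628, -0.627]
force: [0.5, -0.5, -0.2]
grip_width: 0.0851
```

Request:
jog_arm:
  increments:
    - [100,-39,0,-4,-0.12]
    - [100,-78,0,-8,-0.24]
    - [100,-117,0,-11,-0.36]
    - [100,-155,0,-15,-0.48]
    - [100,-194,0,-19,-0.6]

```text
t: 1.15
tcp_pos: [0.3658, -0.0981, 0.2303]
tcp_rot: [-0.497, 0.497, -0.503, 0.503]
force: [1.0, -0.5, -0.1]
grip_width: 0.0857
```

Request:
jog_arm:
  increments:
    - [100,-34,0,19,-0.12]
    - [100,-68,0,38,-0.24]
    - [100,-102,0,56,-0.36]
    - [100,-136,0,75,-0.48]
    - [100,-170,0,94,-0.6]

```text
t: 1.57
tcp_pos: [0.4629, 0.0704, 0.2302]
tcp_rot: [-0.623, 0.624, -0.333, 0.333]
force: [0.7, -0.4, 1.0]
grip_width: 0.0853
```

Request:
jog_arm:
  increments:
    - [100,0,0,0,-0.12]
    - [100,0,0,0,-0.24]
    - [100,0,0,0,-0.36]
    - [100,0,0,0,-0.48]
    - [100,0,0,0,-0.6]

```text
t: 1.98
tcp_pos: [0.4623, 0.0686, 0.2299]
tcp_rot: [-0.694, 0.694, -0.135, 0.134]
force: [0.6, -0.2, -0.4]
grip_width: 0.0856
```

Request:
jog_arm:
  increments:
    - [100,0,0,0,-0.12]
    - [100,0,0,0,-0.24]
    - [100,0,0,0,-0.36]
    - [100,0,0,0,-0.448]
    - [100,0,0,0,-0.448]

```text
t: 2.4
tcp_pos: [0.4623, 0.0684, 0.23]
tcp_rot: [-0.707, 0.707, 0.021, -0.022]
force: [-0.7, -0.1, 0.3]
grip_width: 0.0855
```

Run:
```python
from h import *; from cell import bot
s=bot.read_state(); print(s['q'].round(3),s['tcp_pos'],s['tcp_rot'],s['force'])
im=bot.grab_frame('wrist'); cv2.imwrite('pics/w1.png',im[:,:,::-1])
C=cam(bot.calibration('wrist'),s['tcp_pos'],s['tcp_rot']); print(R.from_quat(np.roll(s['tcp_rot'],-1)).as_matrix().round(3),C[2])
for st,p in comps(im,(45,120,40),(80,255,255),(0,0,560,420),100):
    w=ray(C,p,0.045)[:,:2]; m=w.mean(0); u,ss,v=np.linalg.svd(w-m,full_matrices=False)
    t=(w-m)@v[0]; o=(w-m)@v[1]; print('handle',st,m.round(4),v[0].round(3),t.min().round(4),t.max().round(4),np.ptp(o), 'mid',(m+v[0]*(t.min()+t.max())/2+v[1]*(o.min()+o.max())/2).round(4))
print(proj(C,[[.512,.1575,.045],[.437,.153,.045],[.587,.162,.045]]))
```

```text
[ 0.147  0.162 -0.267  1.142  0.     0.086] [0.46228581 0.06835757 0.23002719] [-0.70676935  0.7067962   0.02115491 -0.02164898] [-0.71836982 -0.06778071  0.26661964]
[[ 0.998 -0.001 -0.061]
 [ 0.061 -0.     0.998]
 [-0.001 -1.    -0.   ]] [0.38030386 0.06298754 0.37259939]
handle [ 348  167   29  149 2722] [0.519  0.1564] [0.998 0.066] -0.0755 0.0869 0.02031162958606777 mid [0.5247 0.1567]
[[363.63630163 234.76887276]
 [369.92247815 160.02558038]
 [358.14621401 300.04658526]]
```

View pics/w1.png

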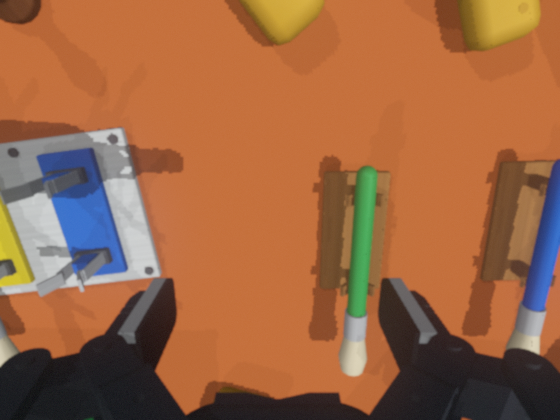

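Wrist view: the large green handle runs from the butt at (367,170) to the ferrule at (355,315), and there is free space on both sides. After allowing for the silhouette shift from the handle's top surface, its middle is at about (0.5245, 0.157).

Request:
jog_arm:
  increments:
    - [100,23,0,29,0]
    - [100,45,0,57,0]
    - [100,67.5,0,84.5,0]
    - [100,67.5,35,84.5,0]
    - [100,67.5,70,84.5,0]

```text
t: 2.87
tcp_pos: [0.529, 0.1594, 0.1615]
tcp_rot: [0.708, -0.706, -0.024, 0.018]
force: [0.5, -1.0, -0.6]
grip_width: 0.0853
```

Request:
jog_arm:
  increments:
    - [100,0,35,0,0]
    - [100,0,70,0,0]
    - [100,0,100,0,0]
    - [100,0,115,0,0]
    - [100,0,115,0,0]

```text
t: 3.28
tcp_pos: [0.5213, 0.1556, 0.0412]
tcp_rot: [-0.706, 0.708, 0.017, -0.023]
force: [0.2, -0.8, -0.4]
grip_width: 0.0854
```

Run:
```python
from h import *; from cell import bot
s=bot.read_state(); print(s['q'].round(3),s['tcp_pos'],s['tcp_rot'],s['force'])
im=bot.grab_frame('wrist'); cv2.imwrite('pics/w2.png',im[:,:,::-1])
```

```text
[ 0.29   0.446 -0.392  0.741 -0.     0.233] [0.52125444 0.15563749 0.04120873] [-0.70602957  0.70759568  0.01726435 -0.02307674] [ 0.18802652 -0.81440014 -0.37251793]
```

View pics/w2.png

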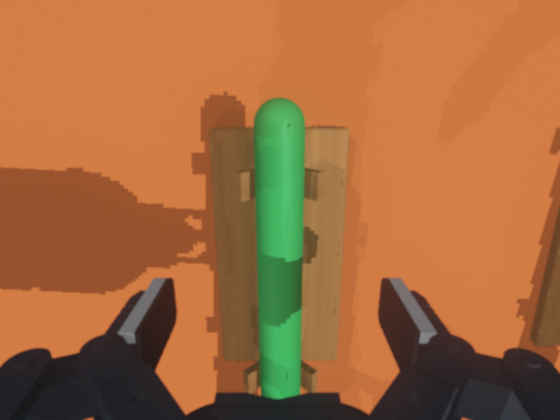

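The handle is centred between the open fingers, with its butt at (279,105) and the rest supports at rows 185 and 375. Closing.

Request:
jog_arm:
  increments:
    - [100,0,0,0,0]
    - [100,0,0,0,0]

```text
t: 3.5
tcp_pos: [0.5265, 0.1572, 0.0469]
tcp_rot: [0.707, -0.707, -0.022, 0.02]
force: [0.3, 0.8, -0.5]
grip_width: 0.0856
```

Request:
jog_arm:
  increments:
    - [15,0,0,0,0]
    - [10,0,0,0,0]
    - [5,0,0,0,0]
    - [0,0,0,0,0]
    - [0,0,0,0,0]
  squeeze: 60

```text
t: 3.92
tcp_pos: [0.5251, 0.1568, 0.0457]
tcp_rot: [0.707, -0.707, -0.021, 0.021]
force: [0.4, 0.3, 0.0]
grip_width: 0.0259
```

Request:
jog_arm:
  increments:
    - [0,0,0,0,0]
    - [0,0,0,0,0]
    - [0,0,0,0,0]

```text
t: 4.17
tcp_pos: [0.5251, 0.157, 0.0459]
tcp_rot: [0.707, -0.707, -0.021, 0.021]
force: [-1.1, 0.6, 5.8]
grip_width: 0.0158
```

Run:
```python
from h import *; from cell import bot
s=bot.read_state(); print(s['q'].round(3),s['tcp_pos'],s['tcp_rot'],s['force'],s['grip_width'])
im=bot.grab_frame('wrist'); cv2.imwrite('pics/w3.png',im[:,:,::-1])
```

```text
[ 0.29   0.441 -0.386  0.743  0.001  0.231] [0.52509687 0.15703929 0.04593143] [ 0.70703301 -0.70655867 -0.02116046  0.02077034] [-1.09010397  0.60288251  5.83737183] 0.015755470868068132
```

View pics/w3.png

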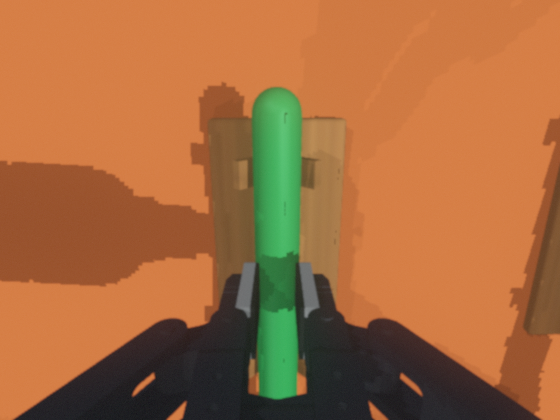

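Request:
jog_arm:
  increments:
    - [0,0,0,0,0]
    - [0,0,0,0,0]

```text
t: 4.38
tcp_pos: [0.5251, 0.157, 0.0459]
tcp_rot: [0.707, -0.707, -0.021, 0.021]
force: [-1.9, -0.2, 5.1]
grip_width: 0.016
```

Run:
```python
from h import *; from cell import bot
s=bot.read_state(); print(s['q'].round(3),s['tcp_pos'],s['force'],s['wrist_torque'],s['grip_width'])
im=bot.grab_frame('scene'); cv2.imwrite('pics/s4.png',cv2.resize(im[130:310,230:400,::-1],None,fx=3.3,fy=3.3,interpolation=cv2.INTER_CUBIC))
im=bot.grab_frame('side'); cv2.imwrite('pics/d4.png',cv2.resize(im[150:300,130:330,::-1],None,fx=4,fy=4,interpolation=cv2.INTER_CUBIC))
```

```text
[ 0.29   0.441 -0.386  0.743  0.     0.231] [0.52506195 0.15703745 0.04591658] [-1.87004978 -0.16134902  5.13431847] [ 0.0648356   0.30868338 -0.0021852 ] 0.015999504931071006
```

View pics/s4.png

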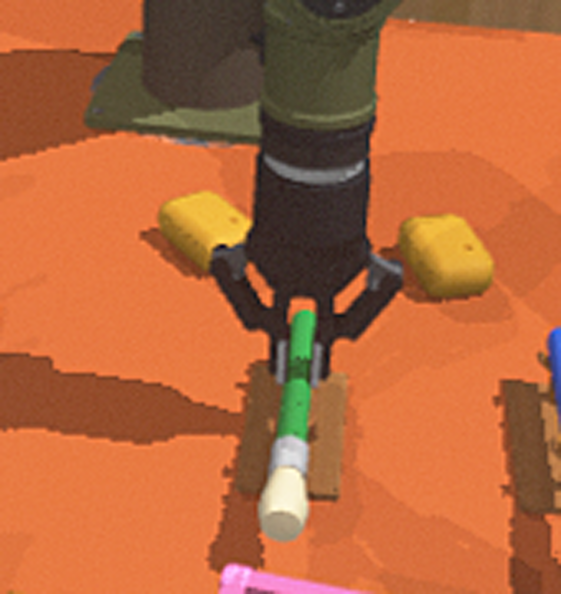

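View pics/d4.png

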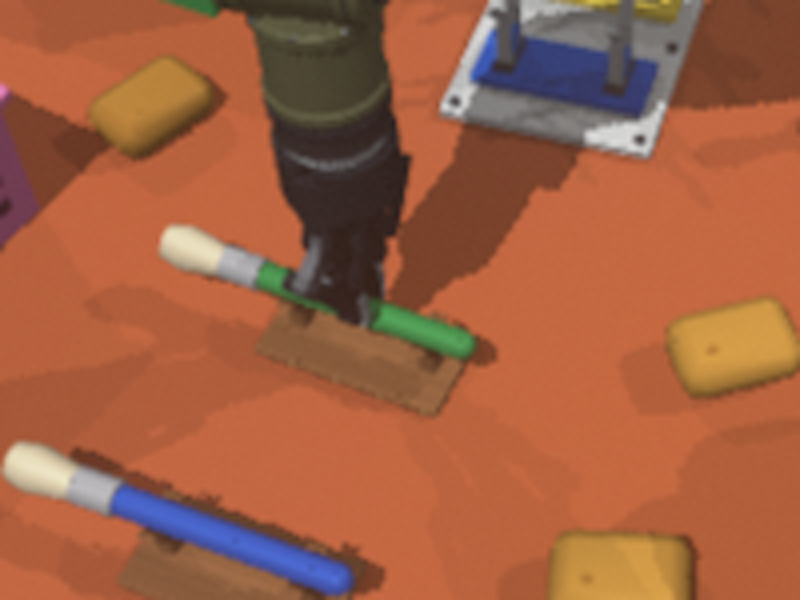

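The gripper is holding the handle steadily near its middle. The 16 mm reading on a 20 mm handle suggests soft pads. Lifting.

Request:
jog_arm:
  increments:
    - [0,0,-15,0,0]
    - [0,0,-45,0,0]
    - [0,0,-80,0,0]
    - [0,0,-115,0,0]
    - [0,0,-150,0,0]
  squeeze: 90

```text
t: 4.9
tcp_pos: [0.5242, 0.1564, 0.1963]
tcp_rot: [-0.707, 0.707, 0.02, -0.021]
force: [0.5, -0.5, -1.6]
grip_width: 0.0141
```

Request:
jog_arm:
  increments:
    - [0,0,0,0,0]
    - [0,0,0,0,0]

```text
t: 5.07
tcp_pos: [0.5267, 0.1572, 0.1974]
tcp_rot: [0.707, -0.706, -0.023, 0.019]
force: [-0.2, -0.1, -1.5]
grip_width: 0.0137
```

Run:
```python
from h import *; from cell import bot
s=bot.read_state(); print(s['q'].round(3),s['tcp_pos'],s['tcp_rot'],s['force'],s['wrist_torque'],s['grip_width'])
for n in ('wrist','scene','side'):
    im=bot.grab_frame(n); cv2.imwrite(f'pics/{n}5.png',im[:,:,::-1])
    C=cam(bot.calibration(n),s['tcp_pos'],s['tcp_rot']); t=s['tcp_pos']; d=np.array([.998,.062,0])
    print(n,proj(C,[t,t+d*.075,t-d*.075]).round(1))
```

```text
[ 0.29   0.314 -0.149  1.103 -0.     0.231] [0.52665522 0.15718218 0.1974104 ] [ 0.70719772 -0.70639202 -0.02268906  0.01915473] [-0.24284628 -0.1172882  -1.52109084] [0.04019251 0.07912899 0.01448533] 0.013739778593143915
wrist [[277.9 280.6]
 [278.3 407. ]
 [277.4 109.3]]
scene [[323.5 187.8]
 [321.2 206. ]
 [325.5 171.6]]
side [[214.  188.7]
 [187.  179.9]
 [241.9 197.9]]
```

View pics/scene5.png

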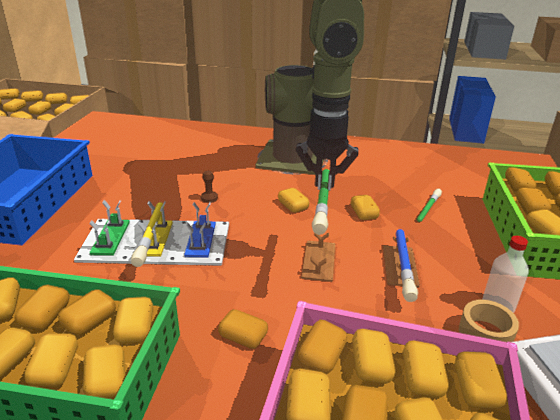

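View pics/side5.png

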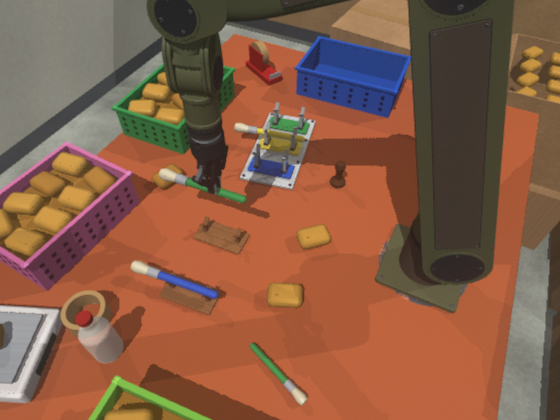

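View pics/wrist5.png

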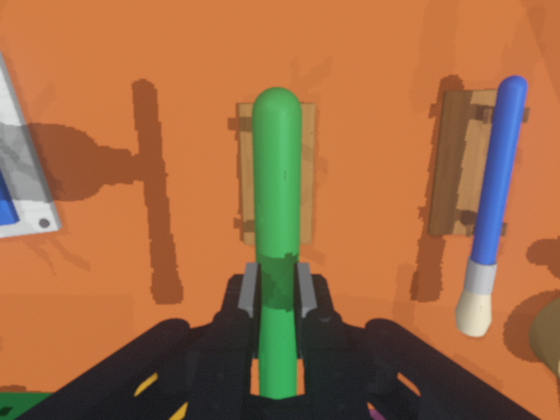

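The brush is off its rest and level in the grip. I'll measure its offset in the hand.

Run:
```python
from h import *; from cell import bot
t=np.array([0.52665522,0.15718218,0.1974104]); q=np.array([0.70719772,-0.70639202,-0.02268906,0.01915473])
im=cv2.imread('pics/wrist5.png')[:,:,::-1].copy(); C=cam(bot.calibration('wrist'),t,q)
for st,p in comps(im,(45,120,40),(80,255,255),(200,60,340,420),100):
    print('w',st); c=p[p[:,1]==p[:,1].min()].mean(0); T=R.from_quat(np.roll(q,-1)).as_matrix()
    for z in (0,.003,.006): print(z,((ray(C,c,t[2]+z)-t)@T*1000).round(1))
    for r in (120,160,200,240): 
        e=p[p[:,1]==r][:,0]; print(r,e.min(),e.max(),((ray(C,[[e.min(),r],[e.max()+1,r]],t[2])-t)@T*1000).round(1).tolist())
im=cv2.imread('pics/side5.png')[:,:,::-1].copy()
for n,roi in (('side',(150,160,260,215)),('scene',(305,150,340,240))):
    im=cv2.imread(f'pics/{n}5.png')[:,:,::-1].copy(); x0,y0,x1,y1=roi
    for st,p in comps(im,(40,70,25),(85,255,255),roi,5): print(n,st)
    cv2.imwrite(f'pics/{n}5c.png',cv2.resize(im[y0:y1,x0:x1,::-1],None,fx=6,fy=6,interpolation=cv2.INTER_CUBIC))
```

```text
w [  253    88    48   312 12251]
0 [[-82.8  -0.4  -0.6]]
0.003 [[-82.7  -3.4  -0.6]]
0.006 [[-82.7  -6.4  -0.6]]
120 253 300 [[-71.0, -0.4, -9.7], [-71.0, -0.3, 9.0]]
160 254 299 [[-55.3, -0.3, -9.7], [-55.2, -0.3, 8.9]]
200 255 299 [[-38.3, -0.2, -9.6], [-38.3, -0.2, 9.2]]
240 257 298 [[-20.1, -0.1, -9.1], [-20.1, -0.1, 9.2]]
side [186 178  22  14 122]
side [217 187  29  16 212]
scene [318 169  12  36 262]
```

View pics/side5c.png

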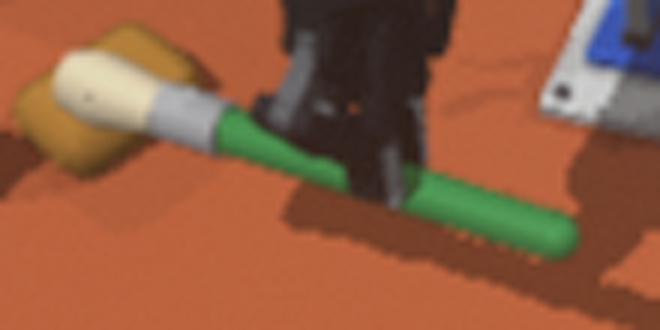

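View pics/scene5c.png

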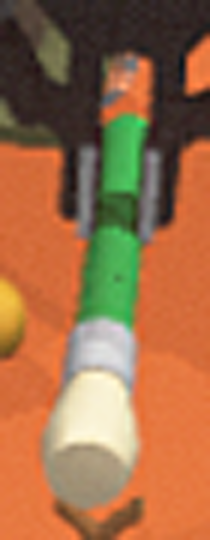

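Tip, ferrule junction and side width put the handle middle within about 1 mm of the TCP along its length. The handle is level, and its axis sits about 3–5 mm below the TCP. I'll carry it part of the way, then look at the green block.

Request:
jog_arm:
  increments:
    - [0,1,0,-25,-0.025]
    - [0,2,0,-60,-0.05]
    - [0,3,0,-100,-0.075]
    - [0,4,0,-140,-0.1]
    - [0,5,0,-180,-0.129]

```text
t: 5.63
tcp_pos: [0.539, -0.0241, 0.1931]
tcp_rot: [0.704, -0.704, -0.066, 0.069]
force: [0.5, 1.0, -0.2]
grip_width: 0.0141
```

Request:
jog_arm:
  increments:
    - [0,-5,0,-40,0]
    - [0,-10,0,-80,0]
    - [0,-16,0,-120,0]
    - [0,-21,0,-155,0]
    - [0,-24,0,-177,0]

```text
t: 6.05
tcp_pos: [0.5487, -0.2043, 0.1928]
tcp_rot: [0.704, -0.704, -0.064, 0.067]
force: [1.2, 0.2, -1.1]
grip_width: 0.0139
```

Request:
jog_arm:
  increments:
    - [0,0,0,0,0]
    - [0,0,0,0,0]
    - [0,0,0,0,0]

```text
t: 6.3
tcp_pos: [0.549, -0.2002, 0.1936]
tcp_rot: [0.705, -0.703, -0.065, 0.068]
force: [-0.4, 0.1, -0.7]
grip_width: 0.014
```

Run:
```python
from h import *; from cell import bot
s=bot.read_state(); t=s['tcp_pos'];q=s['tcp_rot'];print(s['q'].round(3),t,q,s['force'],s['grip_width'])
im=bot.grab_frame('wrist'); cv2.imwrite('pics/w6.png',im[:,:,::-1])
C=cam(bot.calibration('wrist'),t,q); T=R.from_quat(np.roll(q,-1)).as_matrix(); print(T.round(3))
for nm,c in (('g',((45,120,40),(80,255,255))),('b',((105,150,40),(130,255,255))),('y',((22,150,80),(34,255,255)))):
  for st,p in comps(im,*c,(0,0,560,420),150):
    w=ray(C,p,.02)[:,:2]; print(nm,st,[np.round(a,4) for a in cv2.minAreaRect(w.astype(np.float32))])
seat=np.array([.567,-.346,.02]); print(proj(C,[seat]))
```

```text
[-3.500e-01  3.810e-01 -5.700e-02  1.136e+00  1.000e-03 -5.380e-01] [ 0.54896819 -0.20020518  0.19358609] [ 0.70471825 -0.70324074 -0.06530226  0.06752969] [-0.4117436   0.10690399 -0.65107204] 0.013996567582349692
[[ 0.982 -0.003 -0.187]
 [ 0.187  0.002  0.982]
 [-0.003 -1.     0.002]]
g [  69   88   82  149 6811] [array([ 0.5603, -0.3486]), array([0.1348, 0.0557]), np.float64(10.7311)]
g [  253    92    48   308 11603] [array([ 0.6334, -0.1845]), array([0.3331, 0.0422]), np.float64(10.9727)]
g [   0  371   77   49 1491] [array([ 0.8385, -0.429 ]), array([0.0316, 0.1183]), np.float64(47.3034)]
b [ 326   87   63   23 1016] [array([ 0.4611, -0.1472]), array([0.0167, 0.0529]), np.float64(7.8004)]
b [ 321  112   65  125 5239] [array([ 0.5296, -0.1342]), array([0.1154, 0.0536]), np.float64(10.7482)]
y [ 198   68   64  203 7296] [array([ 0.5517, -0.2472]), array([0.1869, 0.053 ]), np.float64(5.743)]
[[115.55534283 174.62091622]]
```

View pics/w6.png

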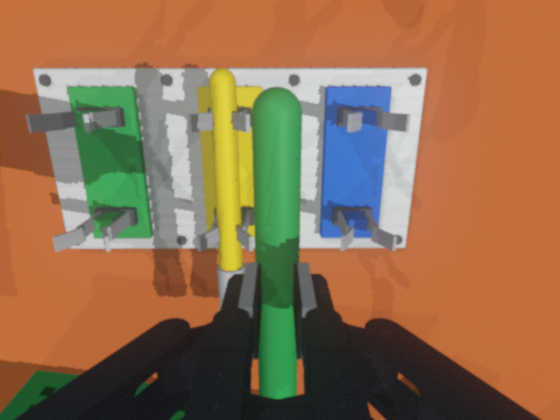

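Wrist view: the green block has corners at about (70,88), (135,88), (151,236) and (93,237), with its clips near rows 120 and 220. The yellow brush is in its clips, and the held brush overlaps it only in the image. The centre differs by about 7 mm in x from the scene estimate, so I'll cross-check with the plate corners.

Run:
```python
from h import *; from cell import bot
t=np.array([0.54896819,-0.20020518,0.19358609]);q=np.array([0.70471825,-0.70324074,-0.06530226,0.06752969])
Cs={n:cam(bot.calibration(n),t,q) for n in('wrist','scene','side')}
pc={'wrist':[(36,69),(427,68),(408,248),(66,250)],'scene':[(97.5,218.75),(229,221.75),(223,261.5),(74.5,261)],'side':[(270,112.5),(315.5,121.75),(292.5,187.5),(240.5,178)]}
for n in pc:
    w=ray(Cs[n],pc[n],.01)[:,:2]; print(n,w.round(4).tolist(),'c',w.mean(0).round(4),[np.linalg.norm(w[i]-w[i-1]).round(4) for i in range(4)])
w=ray(Cs['wrist'],[(70,88),(135,88),(151,237),(93,237.5)],.02)[:,:2];print(w.round(4).tolist(),w.mean(0))
# triangulate plate corners from scene+wrist
def tri(a,pa,b,pb):
    P=lambda C:C[0]@np.c_[C[1].T,-C[1].T@C[2]]
    X=cv2.triangulatePoints(P(Cs[a]),P(Cs[b]),np.array(pa,float).reshape(2,1),np.array(pb,float).reshape(2,1)); return (X[:3]/X[3]).ravel()
for i in range(4): print(tri('scene',pc['scene'][i],'wrist',pc['wrist'][i]).round(4))
# scene/side coverage: butt of yellow brush
```

```text
wrist [[0.4897, -0.421], [0.4266, -0.0927], [0.5915, -0.0579], [0.6575, -0.3955]] c [ 0.5413 -0.2418] [np.float64(0.1697), np.float64(0.3343), np.float64(0.1686), np.float64(0.344)]
scene [[0.491, -0.4228], [0.4285, -0.0882], [0.5895, -0.055], [0.6622, -0.385]] c [ 0.5428 -0.2377] [np.float64(0.1753), np.float64(0.3404), np.float64(0.1644), np.float64(0.3379)]
side [[0.6542, -0.3903], [0.4865, -0.4163], [0.4256, -0.0922], [0.5869, -0.0558]] c [ 0.5383 -0.2387] [np.float64(0.3411), np.float64(0.1697), np.float64(0.3298), np.float64(0.1654)]
[[0.499, -0.387], [0.4888, -0.3333], [0.6226, -0.3097], [0.6334, -0.3645]] [ 0.56094872 -0.34863672]
[ 0.4903 -0.4227  0.0091]
[ 0.4255 -0.0901  0.0072]
[ 0.5905 -0.0559  0.0101]
[ 0.657  -0.3919  0.0069]
```

Plate corners in three views agree to a few mm, giving a plate centre of about (0.541, -0.239). That puts the green seat at about (0.562, -0.347) with yaw 0.188, so I'll go above it.

Request:
jog_arm:
  increments:
    - [0,-4,0,-38,0]
    - [0,-8,0,-76,0]
    - [0,-12,0,-112,0]
    - [0,-15,0,-135,0]
    - [0,-16,0,-146,0]

```text
t: 6.77
tcp_pos: [0.562, -0.349, 0.1947]
tcp_rot: [-0.704, 0.704, 0.066, -0.066]
force: [-0.3, 0.4, -1.4]
grip_width: 0.0142
```

Request:
jog_arm:
  increments:
    - [0,0,15,0,0]
    - [0,0,40,0,0]
    - [0,0,60,0,0]
    - [0,0,70,0,0]
    - [0,0,70,0,0]

```text
t: 7.18
tcp_pos: [0.56, -0.3445, 0.1222]
tcp_rot: [0.705, -0.702, -0.065, 0.069]
force: [-0.1, 0.6, -0.2]
grip_width: 0.0142
```

Request:
jog_arm:
  increments:
    - [0,0,0,0,0]
    - [0,0,0,0,0]

```text
t: 7.35
tcp_pos: [0.5627, -0.3471, 0.1267]
tcp_rot: [-0.704, 0.704, 0.067, -0.066]
force: [-0.3, -1.1, -0.1]
grip_width: 0.014
```

Run:
```python
from h import *; from cell import bot
s=bot.read_state(); t=s['tcp_pos'];q=s['tcp_rot'];print(s['q'].round(3),t,q,s['force'],s['wrist_torque'],s['grip_width'])
d=np.array([.982,.187,0])
for n,r in (('scene',(60,130,240,280)),('side',(200,50,340,170)),('wrist',(0,0,560,420))):
    im=bot.grab_frame(n); x0,y0,x1,y1=r; k=4 if n!='wrist' else 1
    C=cam(bot.calibration(n),t,q)
    cv2.imwrite(f'pics/{n}7.png',cv2.resize(im[y0:y1,x0:x1,::-1],None,fx=k,fy=k,interpolation=cv2.INTER_CUBIC))
```

```text
[-0.553  0.544  0.037  1.062  0.    -0.742] [ 0.56272275 -0.34708361  0.12671181] [-0.7035592   0.70432391  0.06740626 -0.0662471 ] [-0.31239533 -1.11392868 -0.14311703] [ 0.0180764  -0.00711863 -0.027154  ] 0.014018464350744025
```

View pics/scene7.png

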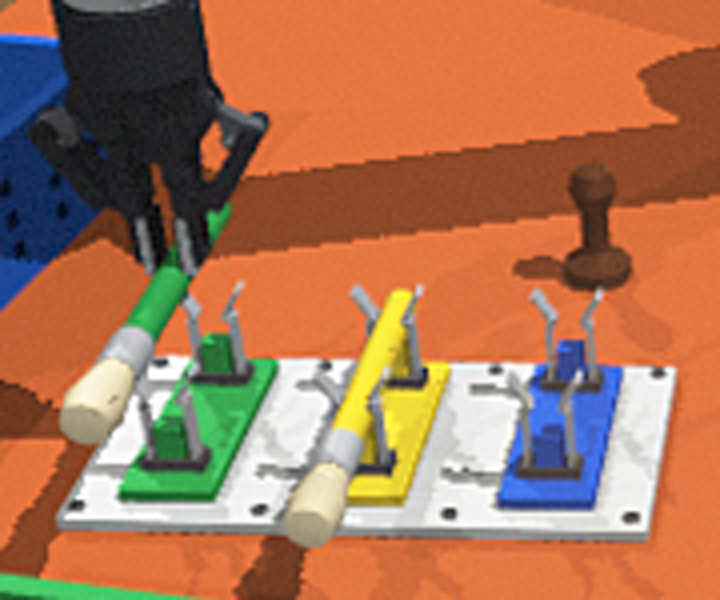

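View pics/side7.png

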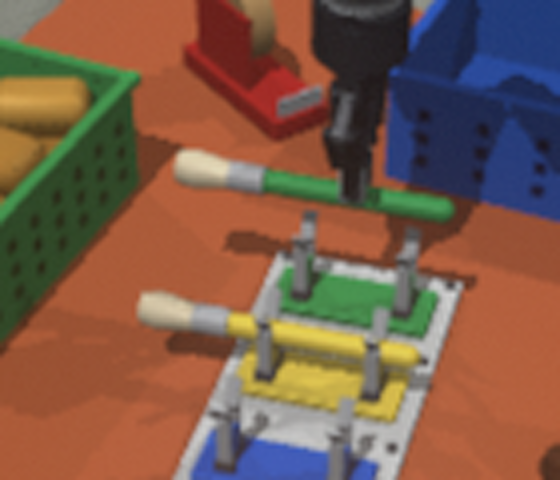

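View pics/wrist7.png

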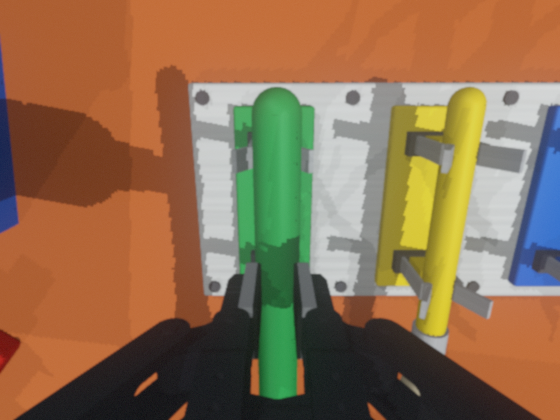

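Run:
```python
from h import *; from cell import bot
t=np.array([0.56272275,-0.34708361,0.12671181]);q=np.array([-0.7035592,0.70432391,0.06740626,-0.0662471])
C=cam(bot.calibration('wrist'),t,q);T=R.from_quat(np.roll(q,-1)).as_matrix()
for p,z in (((235,106),.02),((313,106),.02),((238,258),.02),((311,258),.02),((193,83),.01),((208,296),.01)): print(p,((ray(C,p,z)-t)@T*1000).round(1))
```

```text
(235, 106) [[-71.7 106.6 -28.7]]
(313, 106) [[-71.7 106.6  23.9]]
(238, 258) [[ 41.8 106.8 -30.7]]
(311, 258) [[ 41.8 106.7  26. ]]
(193, 83) [[-86.5 116.7 -58.1]]
(208, 296) [[ 82.1 116.9 -58.4]]
```

Block edges in the wrist view put the seat about 1–2 mm along tool -z and -x. I'll make a small correction and press down in steps while watching the force.

Request:
jog_arm:
  increments:
    - [0,-1,0,-1.5,0]
    - [0,-1,10,-1.5,0]
    - [0,-1,20,-1.5,0]
    - [0,-1,28,-1.5,0]
    - [0,-1,28,-1.5,0]
  squeeze: 110

```text
t: 7.92
tcp_pos: [0.5591, -0.348, 0.0941]
tcp_rot: [0.705, -0.703, -0.065, 0.068]
force: [-0.7, -0.3, -1.3]
grip_width: 0.0133
```

Request:
jog_arm:
  increments:
    - [0,0,5,0,0]
    - [0,0,10,0,0]
    - [0,0,14,0,0]
    - [0,0,14,0,0]

```text
t: 8.25
tcp_pos: [0.5605, -0.3487, 0.0822]
tcp_rot: [0.704, -0.704, -0.066, 0.067]
force: [-0.0, -0.1, -0.8]
grip_width: 0.0129
```

Request:
jog_arm:
  increments:
    - [0,0,4,0,0]
    - [0,0,8,0,0]
    - [0,0,8,0,0]

```text
t: 8.5
tcp_pos: [0.5619, -0.3498, 0.0757]
tcp_rot: [-0.703, 0.705, 0.067, -0.066]
force: [1.6, -2.0, -0.0]
grip_width: 0.0126
```

Request:
jog_arm:
  increments:
    - [0,0,3,0,0]
    - [0,0,6,0,0]
    - [0,0,6,0,0]

```text
t: 8.75
tcp_pos: [0.5623, -0.3498, 0.0705]
tcp_rot: [-0.703, 0.705, 0.067, -0.065]
force: [1.1, -1.3, 4.3]
grip_width: 0.0127
```

Run:
```python
from h import *; from cell import bot
s=bot.read_state(); print(s['tcp_pos'],s['force'],s['wrist_torque'],s['grip_width'])
for n,r in (('scene',(60,150,240,280)),('side',(200,70,340,190))):
    im=bot.grab_frame(n); x0,y0,x1,y1=r
    cv2.imwrite(f'pics/{n}8.png',cv2.resize(im[y0:y1,x0:x1,::-1],None,fx=4,fy=4,interpolation=cv2.INTER_CUBIC))
```

```text
[ 0.56225927 -0.34981177  0.0704931 ] [ 1.11777161 -1.29806508  4.31781286] [-0.23261278 -0.23261756 -0.05475756] 0.012651802545917823
```

View pics/scene8.png

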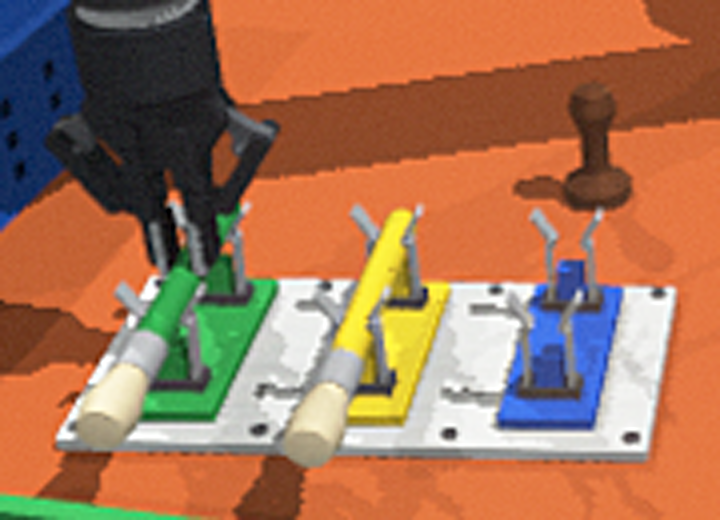

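View pics/side8.png

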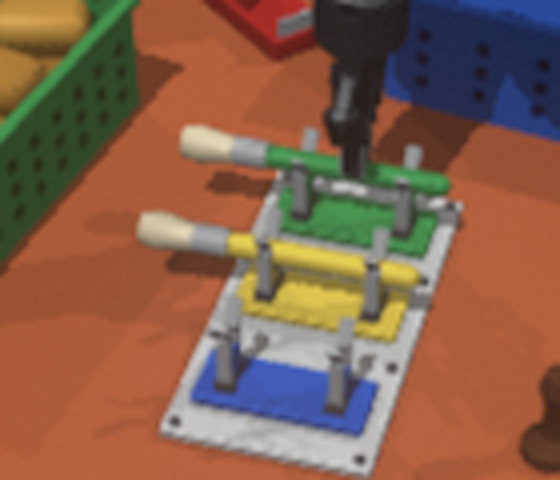

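The handle lies between both pairs of clip lips and contact has begun at 4 N. Pressing on.

Request:
jog_arm:
  increments:
    - [0,0,3,0,0]
    - [0,0,5,0,0]
    - [0,0,5,0,0]

```text
t: 9.1
tcp_pos: [0.5606, -0.3494, 0.0634]
tcp_rot: [-0.704, 0.704, 0.066, -0.067]
force: [1.0, -3.0, -1.2]
grip_width: 0.0128
```

Request:
jog_arm:
  increments:
    - [0,0,2,0,0]
    - [0,0,4,0,0]
    - [0,0,4,0,0]

```text
t: 9.35
tcp_pos: [0.5607, -0.3494, 0.0612]
tcp_rot: [-0.704, 0.704, 0.066, -0.066]
force: [-0.9, -1.3, 8.2]
grip_width: 0.0127
```

Request:
jog_arm:
  increments:
    - [0,0,2,0,0]
    - [0,0,3,0,0]
    - [0,0,3,0,0]

```text
t: 9.6
tcp_pos: [0.5607, -0.3495, 0.0611]
tcp_rot: [-0.703, 0.705, 0.067, -0.066]
force: [-5.8, 0.7, 21.3]
grip_width: 0.013
```

Run:
```python
from h import *; from cell import bot
s=bot.read_state(); print(s['tcp_pos'],s['force'],s['wrist_torque'],s['grip_width'])
for n,r in (('scene',(60,150,240,280)),('side',(200,70,340,190))):
    im=bot.grab_frame(n); x0,y0,x1,y1=r
    cv2.imwrite(f'pics/{n}9.png',cv2.resize(im[y0:y1,x0:x1,::-1],None,fx=4,fy=4,interpolation=cv2.INTER_CUBIC))
```

```text
[ 0.56071333 -0.34946453  0.06108097] [-5.80737713  0.67384236 21.29066446] [ 0.22344113  1.22110147 -0.0160359 ] 0.01300351923579817
```

View pics/scene9.png

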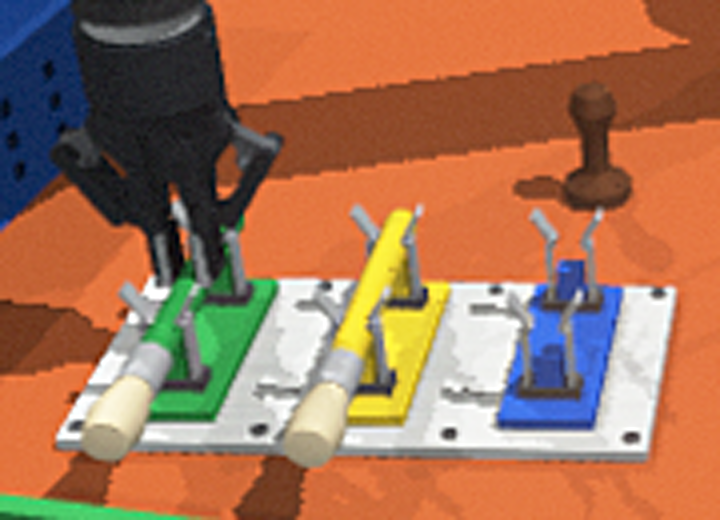

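View pics/side9.png

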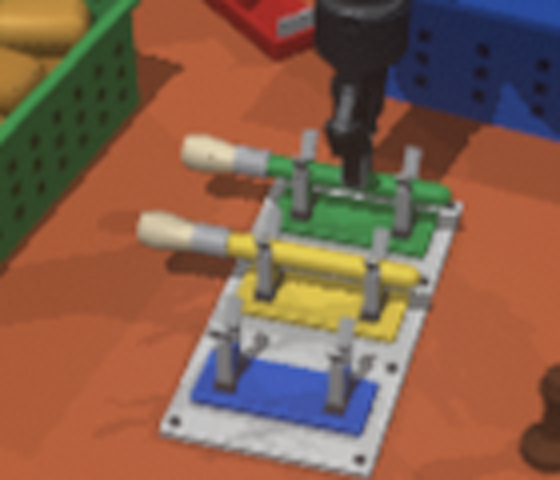

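The force went from 8 to 21 N with no further motion, after the snap. So the brush is home, and it sits like the yellow one. I'll relax the press, open and retreat.

Request:
jog_arm:
  increments:
    - [0,0,-3,0,0]
    - [20,0,-3,0,0]
    - [40,0,-3,0,0]
    - [60,0,-3,0,0]
    - [60,0,-3,0,0]

```text
t: 10.12
tcp_pos: [0.5604, -0.3482, 0.0592]
tcp_rot: [0.705, -0.703, -0.066, 0.067]
force: [-0.3, 0.6, -0.6]
grip_width: 0.051
```

Request:
jog_arm:
  increments:
    - [60,0,0,0,0]
    - [60,0,0,0,0]
    - [60,0,0,0,0]

```text
t: 10.37
tcp_pos: [0.5609, -0.3488, 0.0599]
tcp_rot: [0.704, -0.704, -0.066, 0.067]
force: [0.4, 0.4, 1.1]
grip_width: 0.0508
```

Request:
jog_arm:
  increments:
    - [60,0,-15,0,0]
    - [60,0,-45,0,0]
    - [60,0,-80,0,0]
    - [60,0,-120,0,0]
    - [60,0,-160,0,0]

```text
t: 10.78
tcp_pos: [0.5604, -0.3486, 0.2214]
tcp_rot: [0.704, -0.704, -0.066, 0.067]
force: [1.2, -0.6, -0.6]
grip_width: 0.0511
```

Request:
jog_arm:
  increments:
    - [60,-30,0,0,0]
    - [60,-60,0,0,0]
    - [60,-90,0,0,0]
    - [60,-90,0,0,0]
    - [60,-90,0,0,0]

```text
t: 11.2
tcp_pos: [0.4712, -0.366, 0.2207]
tcp_rot: [0.704, -0.704, -0.066, 0.066]
force: [1.3, 0.4, -0.5]
grip_width: 0.0513
```

Run:
```python
from h import *; from cell import bot
s=bot.read_state(); t=s['tcp_pos'];q=s['tcp_rot']; print(t,s['force'],s['grip_width'])
for n,r in (('scene',(60,150,240,280)),('side',(200,70,340,190)),('wrist',(0,0,560,420))):
    im=bot.grab_frame(n); x0,y0,x1,y1=r; k=1 if n=='wrist' else 4
    cv2.imwrite(f'pics/{n}10.png',cv2.resize(im[y0:y1,x0:x1,::-1],None,fx=k,fy=k,interpolation=cv2.INTER_CUBIC))
    C=cam(bot.calibration(n),t,q); d=np.array([.982,.187,0]); S=np.array([.5615,-.348,.06])
    print(n,((proj(C,[S,S+d*.075,S-d*.075,S-d*.085])-[x0,y0])*k).round(1).tolist())
    if n=='scene': cv2.imwrite('pics/full10.png',im[:,:,::-1])
```

```text
[ 0.47124172 -0.36604691  0.22070439] [ 1.25099974  0.42717346 -0.53686846] 0.051283612830763235
scene [[190.8, 283.6], [149.6, 357.1], [227.8, 217.8], [232.4, 209.5]]
side [[354.2, 179.9], [269.7, 164.7], [440.2, 195.4], [451.8, 197.4]]
wrist [[278.5, 279.9], [278.5, 344.1], [278.4, 206.1], [278.3, 195.4]]
```

View pics/scene10.png

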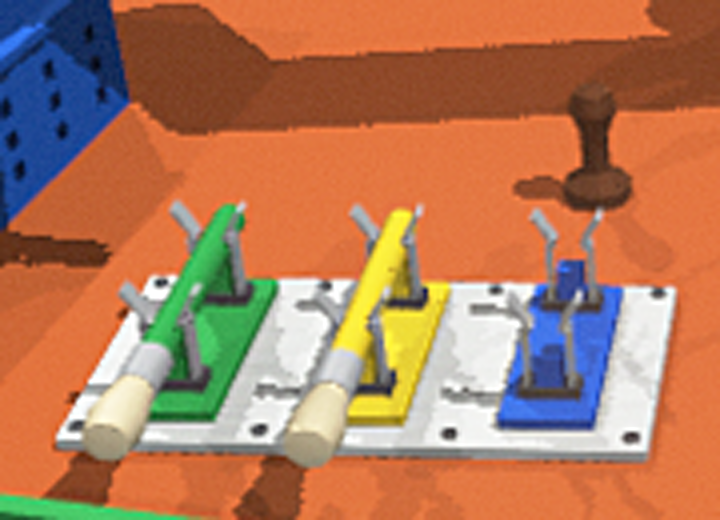

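View pics/side10.png

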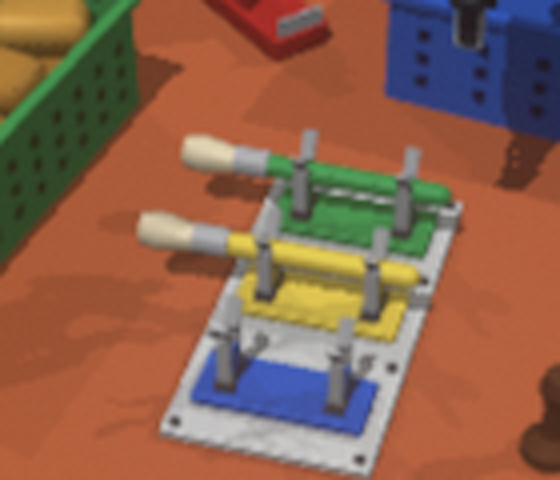

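View pics/wrist10.png

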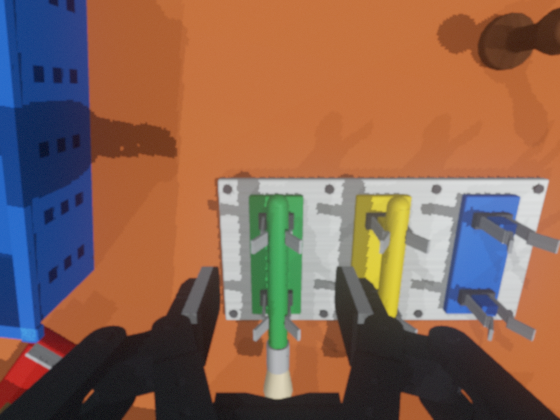

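View pics/full10.png

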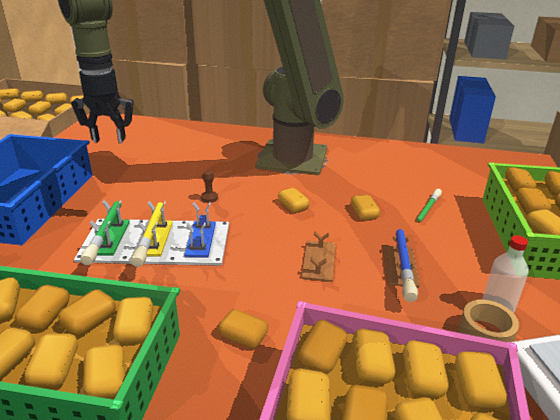

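The green brush lies in its clips at the same depth and level as the yellow one. In the side view its junction (268,163) and butt (450,190) match the predicted seated position to about 1 px in the original image. The blue and yellow brushes and the small look-alike are where they were.

Run:
```python
from cell import bot
print(bot.close_job());
```

```text
the job is handed in; nothing more can be done
None
```

The green brush is snapped fully home in the green block's clips and released, and the job is handed in at about 11.4 s on the robot's clock.

- **Seating:** The contact force peaked and then dropped as the handle passed the throat. After that the force rose from 8 N to 21 N with no further travel, with the tool at z ≈ 0.061 m. That is the hard stop, and the forces I read were well under the limits.
- **Final check:** All three cameras show the handle level in both clips and at the same depth as the yellow brush. It is within a few mm of centred between the clips. The blue brush on its rest, the yellow brush in its clips and the small look-alike had not moved. The gripper was clear of everything, with wrist force near zero.
- **Disagreements:**
  - The scene and wrist cameras differed by about 7 mm on the block's x position. I settled it with the plate corners, which agreed to a few mm in y and z too.
  - Block and plate edges differed by about 4 mm sideways, and the clips took this up without noticeable side force.
  - The gripper read 13–16 mm on the 20 mm handle. It changed in step with the grip force, so I took it as soft pads; the brush did not slip.

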